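# Bin the faulty objective and unlock the lens service box

### The job

Drop the faulty microscope objective, the stepped metal lens barrel standing loose on the bench, through the square opening of the lens service box, letting it go low so that it does not fall far. Then undo the combination padlock lying on the box: turn its dial until the pointer clicks in at the index mark on the lock's body, draw the body back from the staple so that the shackle pulls open, and unhook it from the staple. Finish with the open padlock still held in the gripper, level with the dial facing up, a hand's breadth or more above the box, and leave the other things where they are.

Things in the scene. Friction and masses are not known exactly. Their poses are not given: they have to be found in the camera images.
- servicebox: Grey sheet-steel lens service box, fixed to the bench, 220 (its x) x 360 (its y) x 78 mm high; origin under its centre on the bench, z up. The flat top lies 78 mm above the origin; a foam pad inside, below the drop opening, 26 mm. The right part of the top (-y side) is a lid that stays shut: the padlock lies on it.
- drop_opening (a point): Centre of the square drop opening (80 x 80 mm, thin rim 2 mm high) in the left part of the box's top, at the level of the top, 110 mm to +y of the box's centre.
- staple (a point): Centre of the eye of the hasp staple, 13 mm above the box's top: an upright arch of 6 mm round bar in the box's y-z plane, legs 20 mm apart (14 mm clear), 25 mm clear height under its arch, 31 mm high overall. The padlock's free shackle leg runs through it along x. Box axes.
- padlock_mid (a point): Centre of the padlock's body, half-way up: loose steel block 50 (its x) x 48 (its y) x 26 mm high, 0.3 to 0.5 kg, flat on the lid; x points to shackle and staple, z up. Two guard strips 6 mm high, 3 mm thick, run along its sides with 2 mm of play, so it cannot turn with the dial; above 6 mm the sides (at +y and -y) are free to grip. Dial and knob on top, to 46 mm above the lid.
- dial_knob (a point): On the dial's vertical axis, half-way up its black bar knob (26 mm long, 11 wide, 16 high, its top 8 mm above this point, which is 38 mm above the lid); x points along the bar to its pointed nose with the white line, z up. 5 mm behind (-x of) padlock_mid. At the index mark (raised black arrow on the body, shackle side) this x axis points as the padlock's.
- dial (a joint): Dial angle, rad, anticlockwise from above positive; 0: pointer at the index mark, where the lock opens (0.2 rad either way). Turns endlessly both ways, 12 clicks a turn (every 0.52 rad, peak some 0.05 N m), rests in a notch; at the start 2 to 4 clicks anticlockwise of the mark.
- shackle (a joint): How far the shackle stands out of the body, m: 0 shut, 0.020 fully open; 1.5 N friction, stays where left. Blocked (1.5 mm play) unless the dial is at 0. Shut, the crown's inner side is 26.5 mm ahead of the body's face; the staple, centre 17 mm ahead of the face (2 mm either way), is 6.5 mm short of the crown, so drawing the body back some 27 mm opens it fully.
- shackle_toe (a point): Tip of the shackle's free leg, padlock's axes. The shackle is a level U of 7 mm round bar at mid-height of the body, legs at y = -15 mm (long, stays in the body) and +15 mm (free). Shut, the tip is 3 mm inside the body; fully open it stands 17 mm clear of the face. The staple (6 mm) passes up or down through that gap: centre 33.5 mm ahead of padlock_mid.
- objective_mid (a point): Centre of the faulty objective (half-way up): upright stepped metal cylinder, 50 mm high, about 0.11 kg, barrel 25 mm across from 5 to 34 mm above its foot, narrower at foot and top (12 mm across at the tip).
- eyepiece_mid (a point): Bystander near the objective: an eyepiece standing on end, 42 mm high, 23 mm tube with a wider (32 mm) black top. Centre.
- oil_mid (a point): Bystander near the objective: small amber oil bottle, 28 mm across, 62 mm high. Centre.
- slide_box: Bystander: white slide mailer 34 x 82 x 18 mm lying on the lid's right part. Origin under its centre.
- petri_dish: Bystander: closed clear petri dish, 92 mm across, 17 mm high. Origin under its centre.
- reagent_bottle: Bystander: amber bottle, 60 mm across, 130 mm high. Origin under its centre.
- beaker: Bystander: empty beaker, 68 mm across, 90 mm high. Origin under its centre.
Things that resemble listed ones, but are neither listed nor needed, are in the scene too. Leave any purple look-alike of the part that bears padlock_mid alone.

How it is judged:
By the outcome, as a careful person would: the job done as asked, in the order asked, and still so for the second after the job is handed in, while the arm keeps its last pose, push and grip.
It also fails if it takes over 72 s, if anything falls off the work surface, if the arm or the gripper's body presses on something with over 40 N, if the wrist force passes 120 N, or if a joint passes its speed limit or range.

### The arm

A 6-joint arm with a two-finger parallel gripper is mounted at the origin on the work surface. World frame = base frame: x ahead of the robot, y to its left, z up, the work surface at z = 0. Lengths are in m, angles in rad, forces in N, time in s.
With the tool pointing down it reaches from about 0.375 to 0.9 m from the base axis. Payload 3.1 kg.
Tool frame: the origin (TCP) lies midway between the tips of the shut fingers; the grasp point (between the pads) lies 19 mm behind it; z points along the fingers, y is the direction in which the jaws open and shut (so a half turn about z gives the same grasp; the last joint's range is limited). The gripper opens to 85 mm and grips with 20 to 120 N. Pads are 22 mm wide; open, the fingers measure 114 mm over their backs; the gripper's body (76 mm by 85 mm) begins 54 mm behind the grasp point. The pads swing forward as they close: fully open they stand 13 mm farther back than shut.
Start: joints at [1.002, 0.527, 1.433, -0, 1.181, -0.178], TCP at [0.237, 0.578, 0.231] pointing down, gripper open.
Joint ranges: [-3.08, 3.08], [-0.75, 2.2], [0.22, 2.44], [-1.43, 4.57], [0, 2.65], [-2.85, 2.85]. Speed limits (rad/s): [2.79, 2.79, 3.14, 3.14, 3.14, 3.14].

### API

Orientations are given as a unit quaternion [w, x, y, z].
In Python, from cell import arm gives the robot as it stands. Calls block until the motion is done:
- arm.move_to(position, orientation): joint-space move of the TCP to a pose.
- arm.move_straight(position, rate=0.15, frame=None): straight line of the TCP; frame=None keeps the orientation; rate is the mean speed in m/s.
- arm.set_joints(angles): joint-space move.
- arm.open() and arm.gripper_close(): open the fingers fully, or close them until they stop; the grip force is fixed at half the most.
- arm.hold(seconds).
- arm.inverse_kinematics(position, orientation): joint angles nearest the present ones, or None.
- arm.get_state(): the state.
- arm.read_camera(name): name is "scene" or "top"; returns the picture (384x512x3 uint8, red, green, blue); there is no depth.
- arm.camera_model(name): a dict with "vertical_fov" (degrees; the focal length in pixels is half the picture's height over the tangent of half this angle, whatever the lens; pixels are square), "cx", "cy" (the principal point, pixels), "T" (4x4, takes a point from camera to world coordinates). Camera axes: x right, y up, looking along -z (the intrinsics and any distortion apply to the point x, -y, -z); pixel columns grow to the right and rows downward; lengths in m; the calibration is good to about 2 mm. A picture is of the moment at which its call begins. camera_model takes no time and is no camera call.
A pose or a line that the arm cannot do raises arm.MotionError and nothing moves.
- arm.hand_in(): hands the job in, once; it reports no verdict.
The state is a dict: "time": time; "joint_positions": joint angles; "joint_velocities": joint speeds; "tau": joint torques, N m; "eef_pos": TCP position; "tcp_rot": TCP orientation; "contact_force": force on the tool from outside, world axes, zero at the start; "torque": the same for the moment, N m; "gripper_width": finger opening in m.
Only numpy, scipy, OpenCV 4.12 (cv2) and the standard library are available. Lean on these libraries where they do the work, as an engineer would, in place of code of your own. Each camera call takes 0.05 s, during which the arm holds its last target.

## Working session

There is one attempt and no reset: what is moved stays moved. The work goes in short steps, each a Python script; the robot and the scene stay as the last script left them, time stands still between calls to the robot, and variables do not carry over. Pictures are saved under pics/ and viewed, and the job is handed in when it is done.

```bash
ls; mkdir -p pics; python3 - <<'E'
from cell import arm
import cv2,numpy as np
for n in ("scene","top"):
    im=arm.read_camera(n); cv2.imwrite(f"pics/{n}0.png",im[:,:,::-1])
    m=arm.camera_model(n); print(n,{k:(np.round(v,4).tolist() if k=="T" else v) for k,v in m.items()})
s=arm.get_state(); print(s)
E
```

```text
pics
scene {'vertical_fov': 46.850481155694986, 'cx': 251.93810009411354, 'cy': 189.64251481109943, 'T': [[-0.7644, -0.3436, 0.5456, 1.3018], [0.6448, -0.409, 0.6458, 0.8809], [0.0012, 0.8454, 0.5342, 0.8486], [0.0, 0.0, 0.0, 1.0]]}
top {'vertical_fov': 57.550164896226796, 'cx': 256.714145072968, 'cy': 189.6791815982266, 'T': [[-0.0198, 0.9958, -0.0898, 0.4435], [-0.9998, -0.0202, -0.0041, -0.0223], [-0.0059, 0.0897, 0.996, 1.2571], [0.0, 0.0, 0.0, 1.0]]}
{'time': 0.1, 'joint_positions': array([ 1.00248890e+00,  5.28379992e-01,  1.43380059e+00, -4.79733218e-06,
        1.18142573e+00, -1.78516954e-01]), 'joint_velocities': array([-0.0009836 , -0.00221068, -0.0007219 ,  0.00083801, -0.00083298,
        0.0002323 ]), 'tau': array([ 1.72939876e-04, -4.43307388e+01, -1.78586286e+01, -2.13164321e-04,
        3.92084738e-03,  8.10033043e-06]), 'eef_pos': array([0.23711674, 0.57755508, 0.23041891]), 'tcp_rot': array([-3.65221434e-04,  1.93662763e-01,  9.81067643e-01, -9.38258146e-04]), 'contact_force': array([-0.18585173,  0.68770188, -0.32390149]), 'torque': array([ 0.00391578, -0.0199905 ,  0.0564848 ]), 'gripper_width': 0.08538982941558076}
```

View pics/scene0.png

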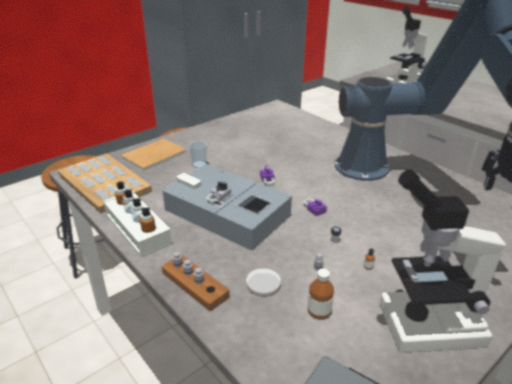

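View pics/top0.png

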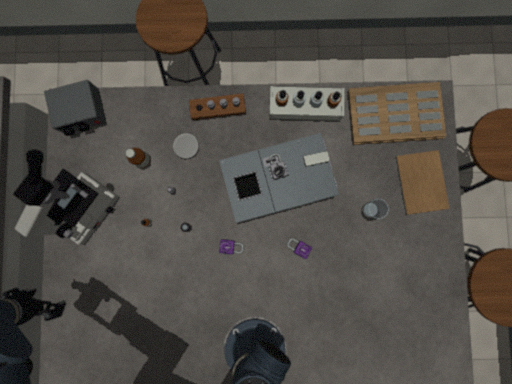

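The top view shows the box around (278,178), with the drop hole at (247,186) and the padlock near (276,168). There are two purple look-alike padlocks at (228,247) and (303,249). The small standing items are grey at (171,190), black-topped at (185,227) and amber at (147,222). I'll enlarge these.

```bash
python3 - <<'E'
import cv2
t=cv2.imread("pics/top0.png"); s=cv2.imread("pics/scene0.png")
def c(im,x0,y0,x1,y1,f,n): cv2.imwrite(n,cv2.resize(im[y0:y1,x0:x1],None,fx=f,fy=f,interpolation=cv2.INTER_CUBIC))
c(t,215,130,345,225,6,"pics/t_box.png")
c(s,160,160,295,250,5.9,"pics/s_box.png")
c(t,130,170,210,240,8,"pics/t_obj.png")
c(s,295,215,385,275,8,"pics/s_obj.png")
E
```

```text
(no output)
```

View pics/t_box.png

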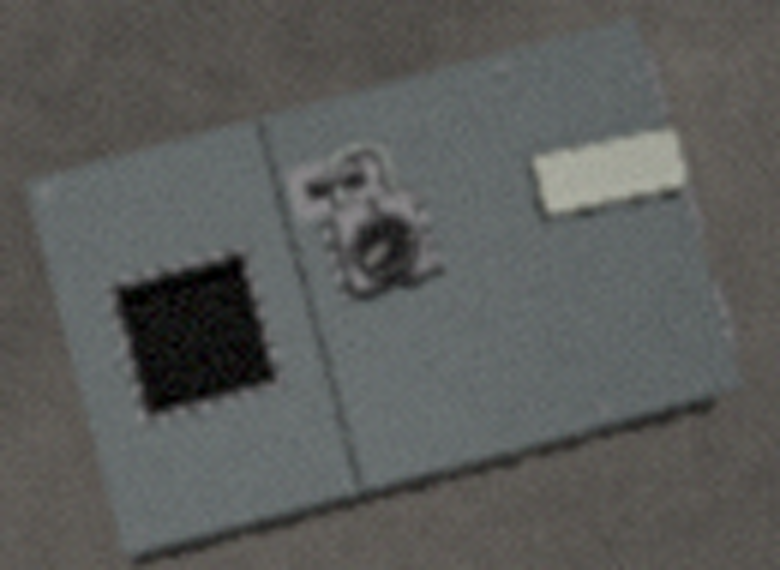

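View pics/s_box.png

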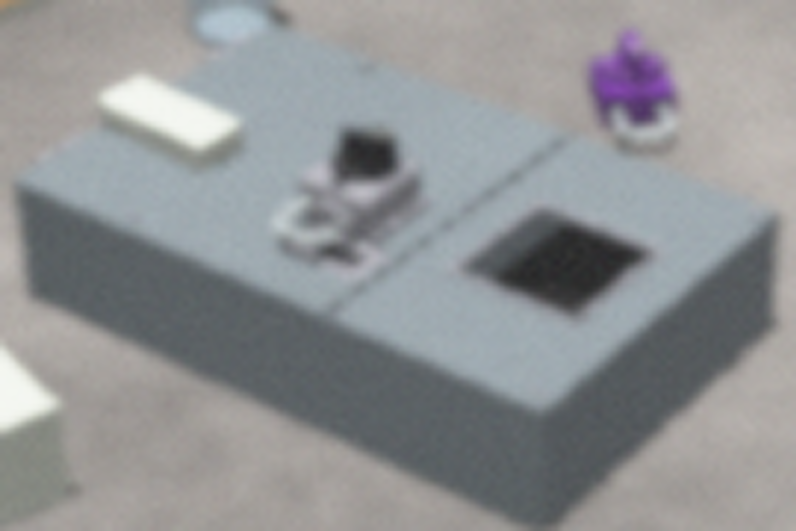

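View pics/t_obj.png

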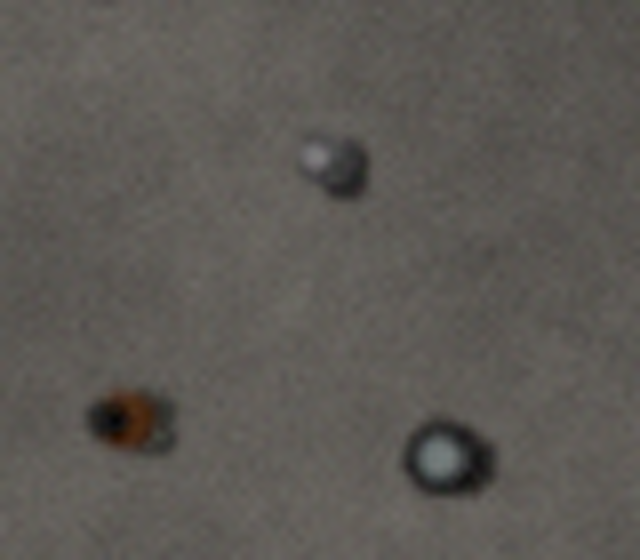

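View pics/s_obj.png

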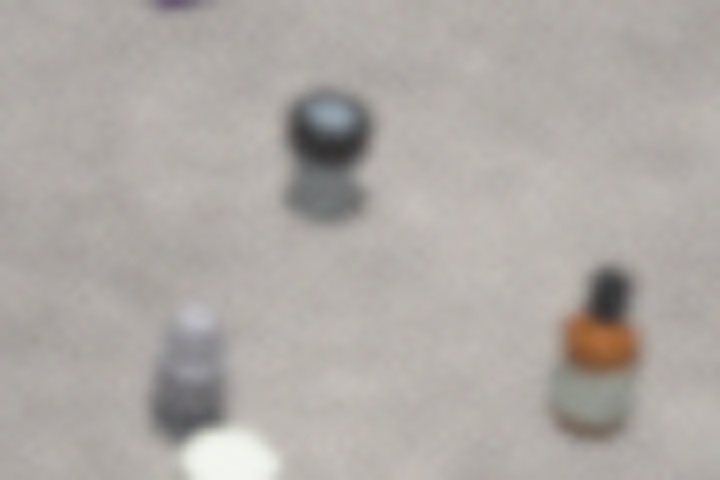

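The objective is the grey stepped barrel at scene (319,262) / top (171,190). The black-topped cylinder at (185,227) is the eyepiece, and the amber one at (147,222) is the oil bottle. The three grey ones at top (210–240,103) sit in a rack, so they aren't "standing loose". The padlock to open is the steel one on the lid at top (277,170), not either purple one. Next I'll fit the box pose from both views.

```bash
cat > h.py <<'E'
import numpy as np, cv2
from cell import arm
from scipy.optimize import least_squares
def cam(n):
    m=arm.camera_model(n); f=192/np.tan(np.radians(m["vertical_fov"]/2)); return f,m["cx"],m["cy"],np.array(m["T"])
def proj(n,P):
    f,cx,cy,T=cam(n); P=np.atleast_2d(P); q=(P-T[:3,3])@T[:3,:3]
    return np.c_[cx+f*q[:,0]/-q[:,2], cy-f*q[:,1]/-q[:,2]]
def ray(n,uv):
    f,cx,cy,T=cam(n); d=np.array([(uv[0]-cx)/f,-(uv[1]-cy)/f,-1.]); return T[:3,3],T[:3,:3]@d
def at_z(n,uv,z):
    o,d=ray(n,uv); return o+d*(z-o[2])/d[2]
def tri(a,b):
    o1,d1=ray("scene",a);o2,d2=ray("top",b)
    s=np.linalg.lstsq(np.c_[d1,-d2],o2-o1,rcond=None)[0]
    p,q=o1+s[0]*d1,o2+s[1]*d2; return (p+q)/2,np.linalg.norm(p-q)
def uncrop(p,x0,y0,f): return (np.array(p)+.5)/f-.5+[x0,y0]
def Rz(a): return np.array([[np.cos(a),-np.sin(a),0],[np.sin(a),np.cos(a),0],[0,0,1]])
def quat(yaw):  # tool down, tool y (jaws) at world angle yaw (mod pi): 
    # R columns: z=(0,0,-1), y=(cos,sin,0), x=y x z
    from scipy.spatial.transform import Rotation as R
    y=np.array([np.cos(yaw),np.sin(yaw),0]);z=np.array([0,0,-1.]);x=np.cross(y,z)
    q=R.from_matrix(np.c_[x,y,z]).as_quat(); return np.array([q[3],q[0],q[1],q[2]])
E
cat > fit.py <<'E'
from h import *
tc=[uncrop(p,215,130,6) for p in [(27,185),(632,20),(738,385),(128,550)]]
sc=[uncrop(p,160,160,5.9) for p in [(545,410),(22,183),(270,35),(775,215)]]
top=[(.11,.18,.078),(.11,-.18,.078),(-.11,-.18,.078),(-.11,.18,.078)]
ht=[uncrop(p,215,130,6) for p in [(117,288),(242,258),(272,380),(150,410)]]
hs=[uncrop(p,160,160,5.9) for p in [(580,318),(463,266),(545,210),(655,255)]]
hole=[(.04,.15,.08),(.04,.07,.08),(-.04,.07,.08),(-.04,.15,.08)]
P=np.array(top+hole)
def W(p): return P@Rz(p[2]).T+[p[0],p[1],p[3]]
def res(p,which="both"):
    r=[]
    if which!="scene": r.append(proj("top",W(p))-np.array(tc+ht))
    if which!="top": r.append(proj("scene",W(p))-np.array(sc+hs))
    return np.concatenate(r).ravel()
for w in ("both","top","scene"):
    o=least_squares(res,[.6,0,.26,0],args=(w,),loss="soft_l1"); print(w,np.round(o.x,4)); 
    if w=="both": print(np.round(res(o.x).reshape(-1,2),1).tolist())
E
python3 fit.py; python3 - <<'E'
from h import *
print(proj("top",[0,0,0]),proj("scene",[0,0,0]))
E
```

```text
both [ 0.5908 -0.0908  0.2513 -0.0026]
[[-0.4, 0.2], [-0.2, -0.1], [0.5, 0.5], [-0.4, 1.6], [-1.7, 0.2], [0.2, -1.1], [1.5, 1.1], [-1.0, 2.5], [-0.4, 1.1], [-1.9, 0.2], [0.2, -1.4], [0.6, -0.1], [-0.9, 1.0], [-2.4, 1.0], [-1.2, -1.0], [1.0, -0.5]]
top [ 0.5944 -0.092   0.2471 -0.0184]
scene [ 0.5718 -0.112   0.261  -0.0217]
[[254.97544414 349.67233761]] [[360.92273194 166.57439087]]
```

```bash
cat > edges.py <<'E'
from h import *
from scipy.ndimage import map_coordinates, gaussian_filter
def edge(img,a,b,w=4,n=60,m=.08):
    """points of strongest gradient along normals of segment a-b; returns pts"""
    g=gaussian_filter(img.astype(float).mean(2) if img.ndim==3 else img.astype(float),.7)
    a,b=np.array(a,float),np.array(b,float); d=(b-a)/np.linalg.norm(b-a); nn=np.array([-d[1],d[0]])
    s=np.arange(-w,w+.01,.1); out=[]
    for t in np.linspace(m,1-m,n):
        c=a+t*(b-a); p=c+s[:,None]*nn
        v=map_coordinates(g,[p[:,1],p[:,0]],order=3); k=np.abs(np.gradient(v)); i=k.argmax()
        if 0<i<len(s)-1: out.append(p[i])
    out=np.array(out); 
    for _ in range(4):
        c=out.mean(0); u=np.linalg.svd(out-c)[2]; r=(out-c)@u[1]; out=out[np.abs(r)<max(.3,2*r.std())]
    c=out.mean(0); u=np.linalg.svd(out-c)[2]; r=(out-c)@u[1]
    return out,c,u[0],r.std()
def inter(l1,l2):
    A=np.c_[l1[2],-l2[2]]; s=np.linalg.solve(A,l2[1]-l1[1]); return l1[1]+s[0]*l1[2]
E
python3 - <<'E'
from edges import *
t=cv2.imread("pics/top0.png"); s=cv2.imread("pics/scene0.png")
# straightness of bench edges in top
for nm,a,b in [("left",(44,130),(43,280)),("right",(453,90),(469,370)),("back",(60,87),(450,82))]:
    o,c,u,sd=edge(t,a,b,w=5,n=120); r=(o-c)@np.array([-u[1],u[0]]); x=(o-c)@u; q=np.polyfit(x,r,2); L=np.ptp(x); print(nm,len(o),round(sd,2),"sag px",round(q[0]*L*L/4,2),c,L)
E
```

```text
left 100 2.03 sag px -2.11 [ 42.59206728 204.68687464] 124.91778986096512
right 83 0.16 sag px -0.01 [462.53885626 229.51786955] 235.60264320093074
back 81 0.19 sag px 0.02 [251.37143436  83.84769722] 322.130282028918
```

```bash
cat > fit2.py <<'E'
from edges import *
t=cv2.imread("pics/top0.png"); s=cv2.imread("pics/scene0.png")
def quad(img,pts,w,**k):
    L=[edge(img,pts[i],pts[(i+1)%4],w=w,**k) for i in range(4)]
    print("sd",[round(l[3],2) for l in L],[len(l[0]) for l in L])
    return np.array([inter(L[i-1],L[i]) for i in range(4)])
tc=quad(t,[uncrop(p,215,130,6) for p in [(27,185),(632,20),(738,385),(128,550)]],2)
sc=quad(s,[uncrop(p,160,160,5.9) for p in [(545,410),(22,183),(270,35),(775,215)]],2)
ht=quad(t,[uncrop(p,215,130,6) for p in [(117,288),(242,258),(272,380),(150,410)]],2,m=.15)
hs=quad(s,[uncrop(p,160,160,5.9) for p in [(580,318),(463,266),(545,210),(655,255)]],2,m=.15)
np.set_printoptions(precision=2,suppress=True)
print(tc,sc,ht,hs,sep="\n")
for a,b in zip(sc,tc): p,e=tri(a,b); print("tri top corner",np.round(p,4),round(e*1e3,1))
for a,b in zip(hs,ht): p,e=tri(a,b); print("tri hole",np.round(p,4),round(e*1e3,1))
for im,q in ((t,tc),(s,sc)): pass
E
python3 fit2.py
```

```text
sd [np.float64(0.16), np.float64(0.18), np.float64(0.1), np.float64(0.14)] [50, 33, 60, 57]
sd [np.float64(0.1), np.float64(0.55), np.float64(0.43), np.float64(0.09)] [60, 14, 34, 60]
sd [np.float64(0.11), np.float64(0.1), np.float64(0.08), np.float64(0.11)] [60, 58, 60, 60]
sd [np.float64(0.07), np.float64(0.05), np.float64(0.05), np.float64(0.12)] [60, 60, 60, 60]
[[218.47 159.66]
 [321.27 131.85]
 [339.35 193.79]
 [235.39 222.29]]
[[251.59 229.54]
 [165.09 191.65]
 [204.01 163.83]
 [292.37 195.05]]
[[233.5  177.88]
 [254.65 172.19]
 [260.35 192.99]
 [239.43 198.48]]
[[256.89 212.9 ]
 [237.3  204.95]
 [250.92 194.88]
 [269.59 202.23]]
tri top corner [0.65 0.11 0.08] 2.0
tri top corner [ 0.74 -0.24  0.07] 17.8
tri top corner [ 0.53 -0.3   0.07] 1.8
tri top corner [0.44 0.06 0.08] 3.7
tri hole [0.59 0.06 0.08] 1.6
tri hole [ 0.61 -0.01  0.08] 2.0
tri hole [ 0.54 -0.03  0.08] 1.0
tri hole [0.52 0.04 0.08] 0.3
```

```bash
cat > fit3.py <<'E'
exec(open("fit2.py").read().split("for a,b")[0])
tp=[(.11,.18,.078),(.11,-.18,.078),(-.11,-.18,.078),(-.11,.18,.078)]
def hole(h): return [(h,.11+h,.08),(h,.11-h,.08),(-h,.11-h,.08),(-h,.11+h,.08)]
def W(p): return np.array(tp+hole(p[4]))@Rz(p[2]).T+[p[0],p[1],p[3]]
wS=np.ones((8,1)); wS[1]=0
def res(p,w):
    r=[]
    if w!="scene": r.append(proj("top",W(p))-np.r_[tc,ht])
    if w!="top": r.append((proj("scene",W(p))-np.r_[sc,hs])*wS)
    return np.concatenate(r).ravel()
np.set_printoptions(precision=4,suppress=True)
for w in ("both","top","scene"):
    o=least_squares(res,[.6,0,.26,0,.04],args=(w,),loss="soft_l1",f_scale=.5); print(w,o.x)
    print(np.round(res(o.x,w).reshape(-1,2),1).tolist())
E
python3 fit3.py
```

```text
sd [np.float64(0.16), np.float64(0.18), np.float64(0.1), np.float64(0.14)] [50, 33, 60, 57]
sd [np.float64(0.1), np.float64(0.55), np.float64(0.43), np.float64(0.09)] [60, 14, 34, 60]
sd [np.float64(0.11), np.float64(0.1), np.float64(0.08), np.float64(0.11)] [60, 58, 60, 60]
sd [np.float64(0.07), np.float64(0.05), np.float64(0.05), np.float64(0.12)] [60, 60, 60, 60]
[[218.47 159.66]
 [321.27 131.85]
 [339.35 193.79]
 [235.39 222.29]]
[[251.59 229.54]
 [165.09 191.65]
 [204.01 163.83]
 [292.37 195.05]]
[[233.5  177.88]
 [254.65 172.19]
 [260.35 192.99]
 [239.43 198.48]]
[[256.89 212.9 ]
 [237.3  204.95]
 [250.92 194.88]
 [269.59 202.23]]
both [ 0.5923 -0.0909  0.2536 -0.      0.0363]
[[0.1, 0.5], [-1.6, 0.2], [-1.0, -0.2], [0.2, 0.2], [0.2, 0.2], [-0.3, 0.1], [-0.2, -0.2], [-0.0, 0.2], [-0.3, 0.1], [-0.0, -0.0], [1.0, -0.2], [-1.2, 0.3], [-0.5, -0.0], [-0.3, 0.0], [-0.3, -0.4], [0.1, -0.4]]
top [ 0.5909 -0.0919  0.2477  0.0123  0.0363]
[[0.1, -0.1], [-0.3, -0.1], [0.0, 0.2], [0.0, 0.3], [0.3, -0.1], [-0.0, -0.1], [0.0, -0.2], [-0.0, 0.1]]
scene [ 0.6018 -0.0792  0.2607  0.0093  0.0354]
[[0.3, 0.6], [-0.0, -0.0], [0.1, -0.4], [-0.6, 0.1], [-0.2, -0.0], [0.2, 0.2], [-0.1, -0.1], [0.1, -0.3]]
```

```bash
python3 - <<'E'
from h import *
ims={n:np.mean([arm.read_camera(n).astype(float) for _ in range(4)],0) for n in("top","scene")}
for n in ims: np.save(f"{n}_avg.npy",ims[n])
def c(im,x0,y0,x1,y1,f,n):
    v=np.clip(im[y0:y1,x0:x1,::-1]*(1.6 if "top" in n else 1),0,255).astype(np.uint8); cv2.imwrite(n,cv2.resize(v,None,fx=f,fy=f,interpolation=cv2.INTER_CUBIC))
c(ims["top"],257,148,297,186,16,"pics/lock_top.png")
c(ims["scene"],200,172,240,210,16,"pics/lock_scene.png")
E
```

```text
(no output)
```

View pics/lock_top.png

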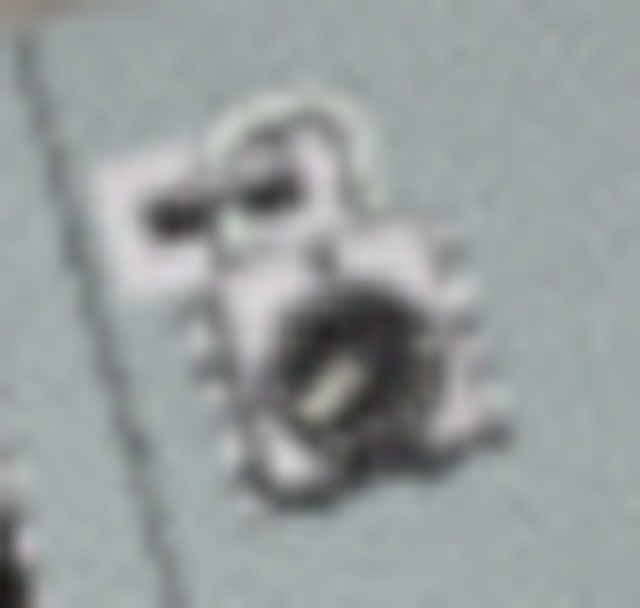

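View pics/lock_scene.png

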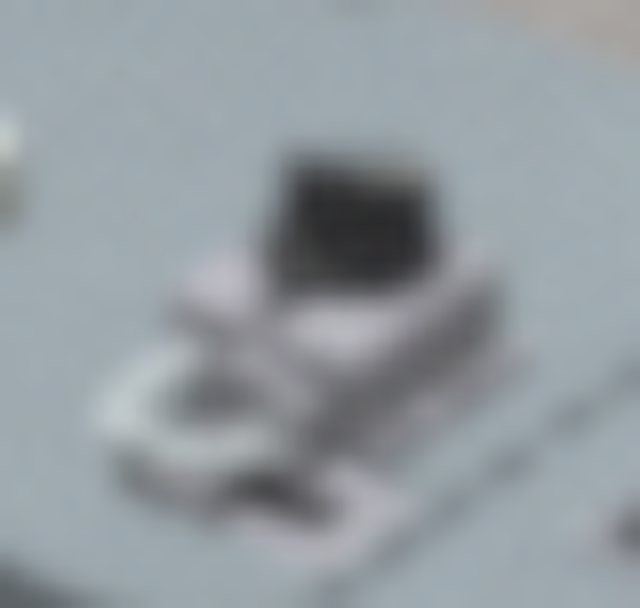

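```bash
cat > ov.py <<'E'
from h import *
import sys
Y=.2515
def draw(mid,yaw,d,st,tag,boxyaw=Y):
    mid=np.array(mid); out=[]
    X=lambda P:np.array(P)@Rz(yaw).T+[mid[0],mid[1],.091]
    for n,(x0,y0) in (("top",(257,148)),("scene",(200,172))):
        im=np.load(f"{n}_avg.npy")[y0:y0+38,x0:x0+40,::-1]*(1.6 if n=="top" else 1)
        f=16; v=cv2.resize(np.clip(im,0,255).astype(np.uint8),None,fx=f,fy=f,interpolation=cv2.INTER_CUBIC)
        def pl(P,c,closed=True):
            q=(proj(n,P)-[x0,y0]+.5)*f-.5; cv2.polylines(v,[np.round(q).astype(int)],closed,c,1,cv2.LINE_AA)
        r=lambda z,a=.025,b=.024:[(a,b,z),(a,-b,z),(-a,-b,z),(-a,b,z)]
        pl(X(r(.013)),(0,0,255)); pl(X(r(-.013)),(0,0,128))
        ctr=np.array([-.005,0,0]); K=lambda P:X(np.array(P)@Rz(d).T+ctr)
        pl(K([(.013,.0,.033),(.008,.0055,.033),(-.013,.0055,.033),(-.013,-.0055,.033),(.008,-.0055,.033)]),(0,255,255))
        pl(K([(.0,.0,.033),(.013,0,.033)]),(255,255,255),False)
        # shackle U outline centreline
        a=np.linspace(-np.pi/2,np.pi/2,20)
        # shut: crown inner 26.5 ahead of face -> centreline at 30
        U=[(.025,-.015,0),(.040,-.015,0)]+[(.040+.015*np.cos(t),.015*np.sin(t),0) for t in a]+[(.025,.015,0)]
        pl(X(U),(0,255,0),False)
        s=np.array(st); S=lambda P:np.array(P)@Rz(boxyaw).T+[s[0],s[1],.078]
        b=np.linspace(0,np.pi,20)
        pl(S([(0,-.010,0),(0,-.010,.018)]+[(0,-.010*np.cos(t),.018+.010*np.sin(t)) for t in b]+[(0,.010,0)]),(255,0,255),False)
        cv2.imwrite(f"pics/ov_{n}_{tag}.png",v); out.append(v)
    cv2.imwrite(f"pics/ov_{tag}.png",cv2.resize(np.hstack(out),(800,380)))
E
python3 - <<'E'
from ov import *
uv=uncrop((349,350),257,148,16); m=at_z("top",uv,.104); print(m)
b=np.array([.5923,-.0909]); rel=(m[:2]-b)@Rz(Y)[:2,:2]; print(rel)
draw(m[:2],Y,2.094,m[:2]+Rz(Y)[:2,:2]@[.042,.015],"a")
E
```

```text
[ 0.61367115 -0.09078554  0.104     ]
[ 0.0207273  -0.00520751]
```

View pics/ov_a.png

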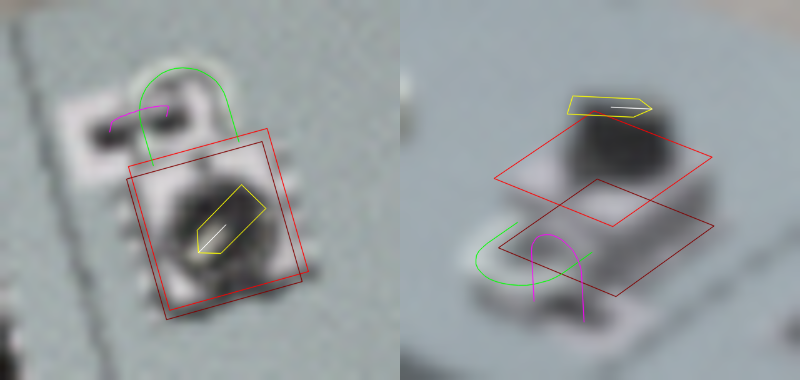

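```bash
python3 - <<'E'
from ov import *
import ov
R=Rz(Y)[:2,:2]
m=np.array([.6137,-.0908])
for tag,off in (("b",(0.004,0.0)),("c",(0.004,0.004)),("d",(0.0,0.004)),("e",(0.004,-.004))):
    mm=m+np.array(off); draw(mm,Y,2.094,mm+R@[.042,.015],tag)
import cv2
v=np.vstack([np.hstack([cv2.imread(f"pics/ov_scene_{t}.png") for t in p]) for p in ("bc","de")])
cv2.imwrite("pics/ovg.png",cv2.resize(v,(632,600),interpolation=cv2.INTER_AREA))
E
```

```text
(no output)
```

View pics/ovg.png

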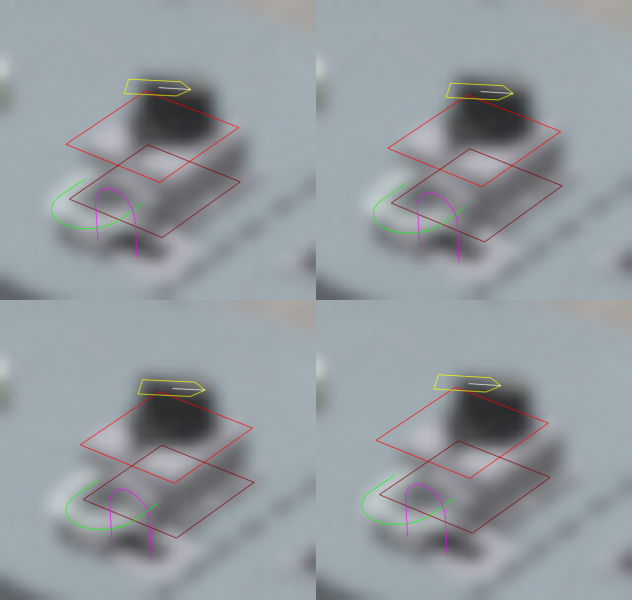

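```bash
python3 - <<'E'
from ov import *
R=Rz(Y)[:2,:2]
import cv2
for tag,off in (("f",(0.0,0.0)),("g",(.002,.003)),("h",(.0,.003)),("i",(.003,.0))):
    mm=np.array([.6137,-.0908])+off; draw(mm,Y,2.094,mm+R@[.042,.015],tag)
    k=mm+R@[-.005,0]
    print(tag,[(proj(n,[*k,z])-o+.5).ravel()*16 for n,o in (("top",(257,148)),("scene",(200,172))) for z in (.104,.124)])
v=np.vstack([np.hstack([cv2.imread(f"pics/ov_top_{t}.png") for t in p]) for p in ("fg","hi")])
cv2.imwrite("pics/ovg2.png",cv2.resize(v,(632,600),interpolation=cv2.INTER_AREA))
E
```

```text
f [array([356.14155882, 373.31188943]), array([361.70870293, 359.28184674]), array([341.22459395, 257.31249527]), array([337.53199344, 171.02529808])]
g [array([341.46862003, 364.07606849]), array([346.77917245, 349.8874581 ]), array([342.20064822, 266.92814862]), array([338.50750433, 180.5268885 ])]
h [array([341.71118122, 373.60718204]), array([347.02679463, 359.58243701]), array([350.31790983, 263.4711478 ]), array([346.68998297, 177.11109733])]
i [array([355.77440084, 359.01623865]), array([361.33383697, 344.74043356]), array([329.05017276, 262.48566331]), array([325.25977978, 176.13670446])]
```

View pics/ovg2.png

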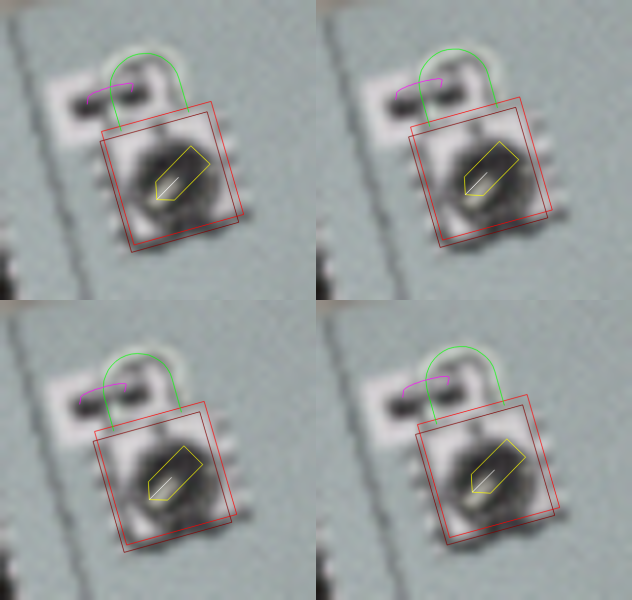

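```bash
cat > ovo.py <<'E'
from h import *
def draw(xy,tag):
    out=[]
    for n,(x0,y0) in (("top",(158,178)),("scene",(305,245))):
        im=np.load(f"{n}_avg.npy")[y0:y0+28,x0:x0+28,::-1]*(1.8 if n=="top" else 1); f=14
        v=cv2.resize(np.clip(im,0,255).astype(np.uint8),None,fx=f,fy=f,interpolation=cv2.INTER_CUBIC)
        a=np.linspace(0,2*np.pi,40)
        for z,r,c in ((.005,.0125,(0,0,255)),(.034,.0125,(0,255,0)),(.05,.006,(0,255,255))):
            q=(proj(n,np.c_[xy[0]+r*np.cos(a),xy[1]+r*np.sin(a),a*0+z])-[x0,y0]+.5)*f-.5
            cv2.polylines(v,[np.round(q).astype(int)],True,c,1,cv2.LINE_AA)
        out.append(v)
    cv2.imwrite(f"pics/ovo_{tag}.png",np.hstack(out))
E
python3 - <<'E'
from ovo import *
a=uncrop((195,305),295,215,8); b=uncrop((317,155),130,170,8)
print("tip",tri(a,b), at_z("top",b,.05),at_z("scene",a,.05))
draw(tri(a,b)[0],"a"); 
E
```

```text
tip (array([0.55993187, 0.28592214, 0.05511503]), np.float64(0.0017948995362271844)) [0.56104156 0.28656538 0.05      ] [0.55442724 0.2826522  0.05      ]
```

View pics/ovo_a.png

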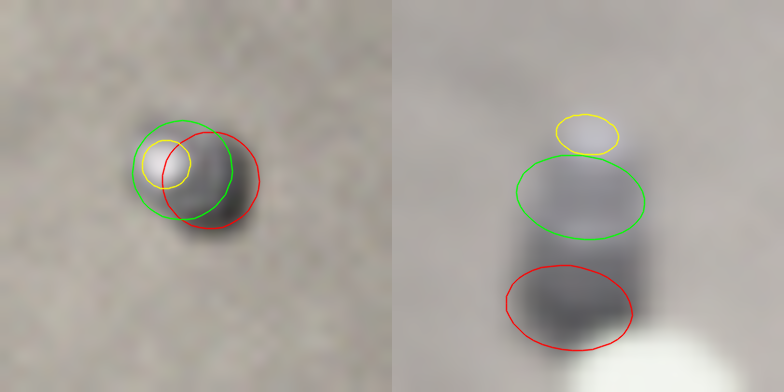

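```bash
python3 - <<'E'
from h import *
np.set_printoptions(precision=3,suppress=True)
Y=.2515; R=Rz(Y)[:2,:2]
obj=[.558,.2855]; box=np.array([.5923,-.0909]); drop=box+R@[0,.11]; mid=np.array([.6137,-.0898]); knob=mid+R@[-.005,0]
print("drop",drop,"knob",knob)
for nm,p,z,ys in (("obj",obj,.02,(Y,)),("drop",drop,.08,(Y,)),("knob0",knob,.111,(Y+2.094-np.pi/2,)),("knob1",knob,.111,(Y-np.pi/2,)),("lift",knob,.3,(Y-np.pi/2,))):
    for y in ys:
        for k in (0,np.pi):
            q=arm.inverse_kinematics([*p,z],quat(y+k)); print(nm,round(y+k,2),q)
s=arm.get_state(); print(s["eef_pos"],s["tcp_rot"],s["time"])
E
```

```text
drop [0.565 0.016] knob [ 0.609 -0.091]
obj 0.25 [ 0.295  0.814  1.561 -0.     0.766  0.043]
obj 3.39 None
drop 0.25 [-0.17   0.665  1.705 -0.     0.772 -0.422]
drop 3.39 [-0.17   0.665  1.705 -0.     0.772  2.72 ]
knob0 0.77 [-0.33   0.667  1.557 -0.     0.918 -1.104]
knob0 3.92 [-0.33   0.667  1.557 -0.     0.918  2.037]
knob1 -1.32 [-0.33   0.667  1.557 -0.     0.918  0.99 ]
knob1 1.82 [-0.33   0.667  1.557 -0.     0.918 -2.152]
lift -1.32 [-0.33   0.447  1.374 -0.     1.32   0.99 ]
lift 1.82 [-0.33   0.447  1.374 -0.     1.32  -2.152]
[0.237 0.578 0.231] [-0.     0.194  0.981 -0.   ] 0.5
```

```bash
cat > snap.py <<'E'
from h import *
def st(tag=""):
    s=arm.get_state(); print(tag,"t%.2f"%s["time"],np.round(s["eef_pos"],4),"F",np.round(s["contact_force"],1),"M",np.round(s["torque"],2),"w %.4f"%s["gripper_width"]); return s
def snap(n,name,box=None,f=1,g=1):
    im=arm.read_camera(n)[:,:,::-1]
    if box: x0,y0,x1,y1=box; im=im[y0:y1,x0:x1]
    cv2.imwrite(f"pics/{name}.png",cv2.resize(np.clip(im.astype(float)*g,0,255).astype(np.uint8),None,fx=f,fy=f,interpolation=cv2.INTER_CUBIC))
E
python3 - <<'E'
from snap import *
Y=.2515
arm.move_to([.558,.2855,.12],quat(Y)); st("above")
arm.move_straight([.558,.2855,.021],rate=.12); st("down")
snap("scene","g0",(285,200,365,280),7)
arm.gripper_close(); st("closed")
snap("scene","g1",(285,200,365,280),7)
E
```

```text
above t2.14 [0.5575 0.2867 0.1204] F [-0.6 -0.2 -0.5] M [ 0.04  0.03 -0.03] w 0.0857
down t3.12 [0.5586 0.2858 0.0217] F [ 0.7 -0.5  0.1] M [ 0.01  0.02 -0.  ] w 0.0854
closed t3.77 [0.5583 0.2856 0.0215] F [-0.7 -0.3  2.4] M [-0.01  0.11  0.02] w 0.0219
```

View pics/g1.png

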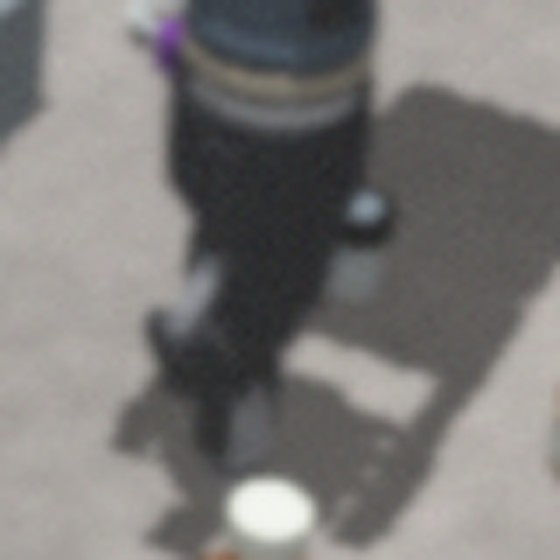

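The grip closed on 21.9 mm, against the barrel's 25 mm, so the pads may be on the upper step. I'll lift a little and check.

```bash
python3 - <<'E'
from snap import *
arm.move_straight([.558,.2855,.09],rate=.1); st("lift")
snap("scene","g2",(285,180,365,280),6)
snap("top","g2t",(140,160,230,235),7,1.8)
E
```

```text
lift t4.66 [0.5575 0.2853 0.0895] F [-0.  -0.1 -1.6] M [-0.01  0.02 -0.02] w 0.0223
```

View pics/g2.png

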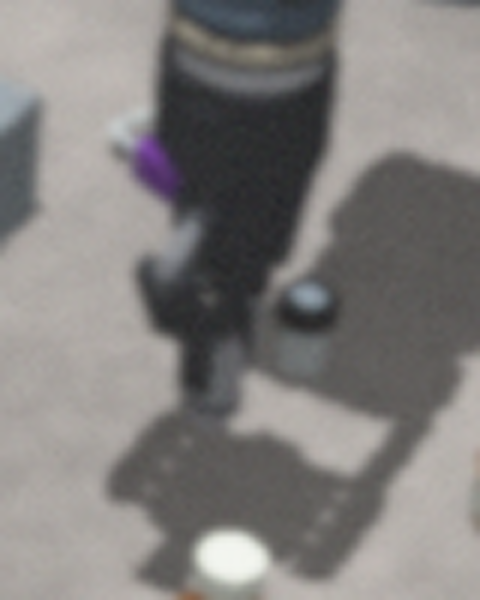

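```bash
python3 - <<'E'
from snap import *
for z in (.055,.06,.065,.07,.075): print(z,proj("scene",[.5575,.2855,z]))
Y=.2515
arm.move_straight([.558,.2855,.16],rate=.2)
arm.move_to([.565,.016,.16],quat(Y)); st("over hole")
snap("scene","h0",(220,150,320,235),7)
E
```

```text
0.055 [[319.09393735 252.27652574]]
0.06 [[319.2441731  250.86882178]]
0.065 [[319.39507253 249.45489901]]
0.07 [[319.54664007 248.03471613]]
0.075 [[319.69888016 246.60823148]]
over hole t6.31 [0.5647 0.0169 0.1594] F [ 0.5 -0.4 -1. ] M [-0.02 -0.01 -0.03] w 0.0223
```

View pics/h0.png

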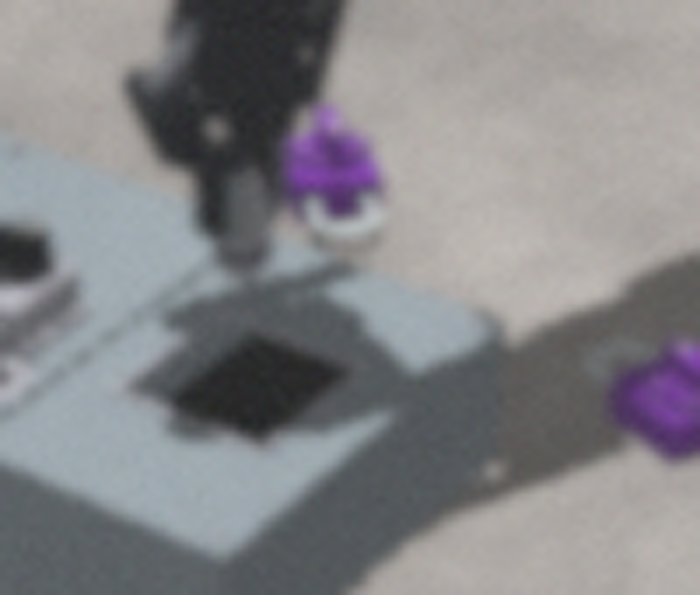

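The objective is held upright, with its foot at about z=0.067 for TCP 0.0895, which is 22 mm below the TCP. I'm over the opening now, so I'll lower it to just above rim level and release.

```bash
python3 - <<'E'
from snap import *
arm.move_straight([.565,.016,.080],rate=.12); st("low"); arm.hold(.2); st()
snap("scene","h1",(220,150,320,235),7)
arm.open(); st("open")
arm.move_straight([.565,.016,.17],rate=.3)
st()
snap("scene","h2",(220,150,320,235),7); snap("top","h2t",(215,130,345,225),6,1.5)
E
```

```text
low t7.17 [0.5656 0.0162 0.0804] F [-0.4  0.1  0.2] M [-0.03  0.03 -0.  ] w 0.0224
 t7.38 [0.5656 0.0159 0.0809] F [-0.7 -0.3 -0.7] M [ 0.03 -0.05 -0.04] w 0.0221
open t8.06 [0.565 0.016 0.08 ] F [0.  0.5 0. ] M [-0.05 -0.03 -0.03] w 0.0851
 t8.51 [0.5655 0.0159 0.1713] F [-0.2  0.9  0.3] M [-0.01 -0.01  0.02] w 0.0852
```

View pics/h1.png

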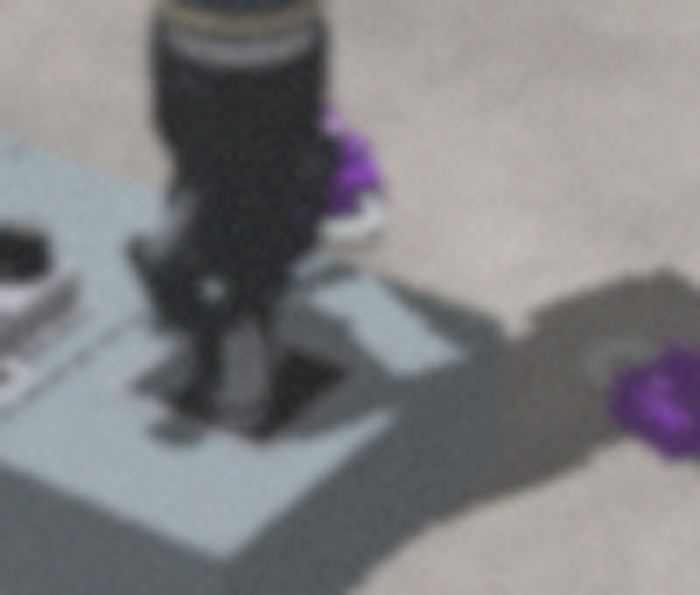

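View pics/h2.png

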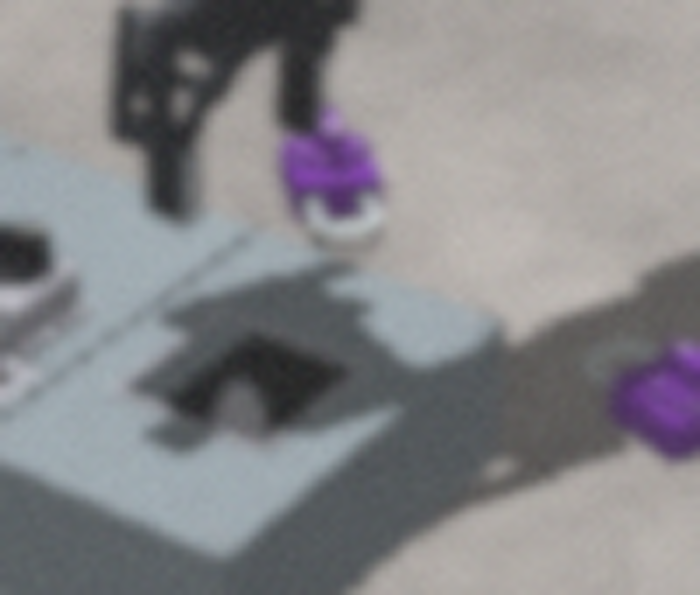

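The objective is in the box: its grey top shows inside the opening at crop (238,405). Next is the dial. The pointer's white line points 4 clicks anticlockwise, so the jaws go across the bar at yaw 0.775.

```bash
python3 - <<'E'
from snap import *
Y=.2515; k=[.6089,-.0910]; y0=Y+2.094-np.pi/2
arm.move_to([*k,.17],quat(y0)); st("above knob")
arm.move_straight([*k,.125],rate=.1)
snap("scene","k0",(185,140,265,210),8)
s=arm.get_state(); arm.move_straight([*k,.1105],rate=.05); st("down")
snap("scene","k1",(185,140,265,210),8)
E
```

```text
above knob t9.30 [ 0.6076 -0.0904  0.1684] F [-1.2 -0.  -0.4] M [-0.04 -0.01  0.01] w 0.0855
down t10.39 [ 0.6086 -0.091   0.1101] F [-1.  -0.2 -0.5] M [ 0.03 -0.01  0.02] w 0.0854
```

View pics/k1.png

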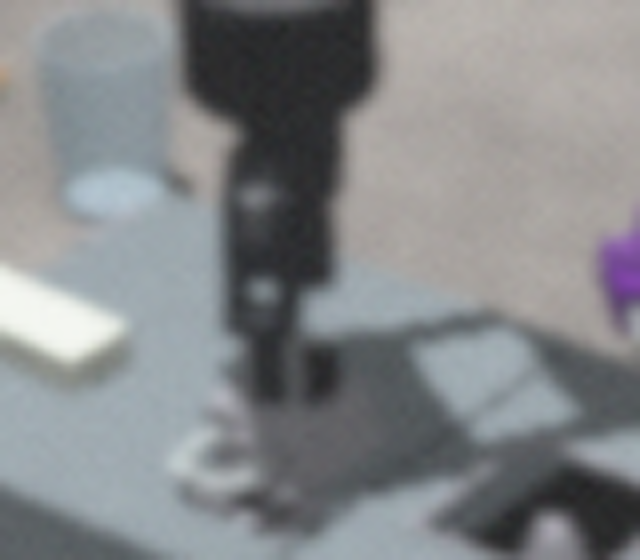

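```bash
python3 - <<'E'
from snap import *
arm.gripper_close(); st("closed"); arm.hold(.2); s=st(); print(s["joint_positions"])
snap("scene","k2",(185,140,265,210),8)
E
```

```text
closed t11.12 [ 0.6085 -0.0912  0.1107] F [-2.5 -1.   3.1] M [-0.22  0.29  0.  ] w 0.0094
 t11.32 [ 0.6085 -0.0912  0.1107] F [-2.8 -0.8  3.5] M [-0.31  0.46  0.06] w 0.0095
[-3.29936019e-01  6.67124947e-01  1.55718455e+00 -6.72852377e-04
  9.17881203e-01 -1.10433523e+00]
```

View pics/k2.png

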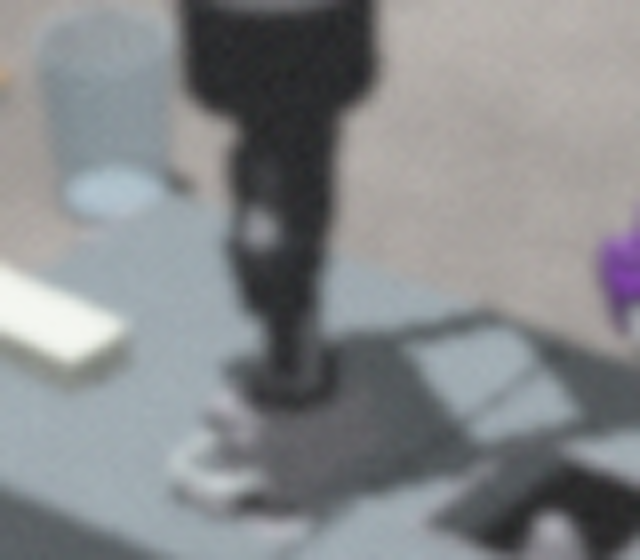

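The knob is held (reading 9.4 mm) with small side forces. I'll turn it clockwise one click at a time.

```bash
python3 - <<'E'
from snap import *
Y=.2515; y0=Y+2.094-np.pi/2; k=[.6089,-.0910,.1105]
for i in (1,2):
    arm.move_to(k,quat(y0-i*np.pi/6)); s=st(f"click{i}"); print(s["joint_positions"][5])
E
```

```text
click1 t11.93 [ 0.6087 -0.091   0.1107] F [-3.9 -1.5  4.8] M [-0.25  0.54 -0.02] w 0.0093
-0.5826205348636398
click2 t12.50 [ 0.6087 -0.091   0.1107] F [-3.9 -0.9  5.9] M [-0.24  0.61 -0.08] w 0.0087
-0.0582681277723744
```

```bash
python3 - <<'E'
from snap import *
Y=.2515; y0=Y+2.094-np.pi/2; k=[.6089,-.0910,.1105]
for i in (3,4):
    arm.move_to(k,quat(y0-i*np.pi/6)); s=st(f"click{i}"); print(s["joint_positions"][5])
arm.hold(.2); st()
snap("scene","k3",(185,140,265,210),8)
E
```

```text
click3 t13.07 [ 0.6087 -0.091   0.1107] F [-3.2 -2.   4.8] M [-0.3   0.54 -0.06] w 0.0093
0.4653332252803846
click4 t13.63 [ 0.6087 -0.091   0.1107] F [-3.7 -2.6  4.6] M [-0.24  0.63 -0.14] w 0.0089
0.9889511095315321
 t13.83 [ 0.6088 -0.0909  0.1107] F [-2.8 -1.6  5.5] M [-0.23  0.57 -0.11] w 0.0091
```

View pics/k3.png

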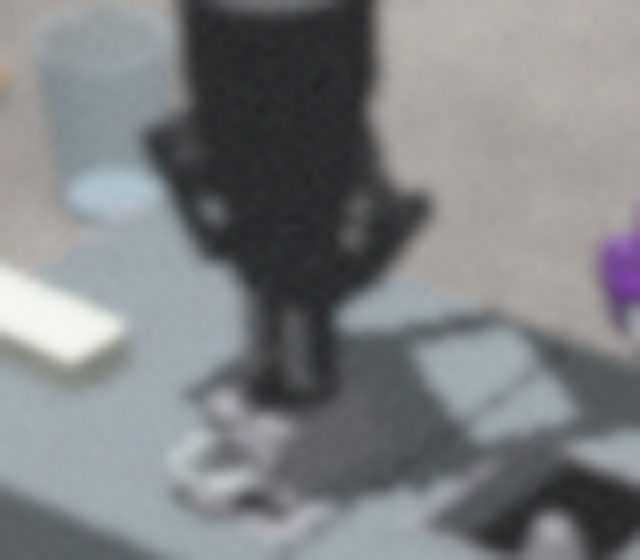

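```bash
python3 - <<'E'
from snap import *
Y=.2515; k=[.6089,-.0910]
arm.open(); st("open")
arm.move_straight([*k,.19],rate=.25)
arm.move_to([.40,.28,.25],quat(Y-np.pi/2)); st("aside")
ims={n:np.mean([arm.read_camera(n).astype(float) for _ in range(4)],0) for n in("top","scene")}
for n in ims: np.save(f"{n}_avg.npy",ims[n])
from ov import draw
R=Rz(Y)[:2,:2]; m=np.array([.6137,-.0898])
draw(m,Y,0,m+R@[.042,.015],"post")
cv2.imwrite("pics/all_post.png",ims["scene"][:,:,::-1])
v=np.hstack([np.clip(cv2.resize(ims[n][y0:y0+38,x0:x0+40,::-1]*g,None,fx=10,fy=10,interpolation=cv2.INTER_CUBIC),0,255) for n,x0,y0,g in (("top",257,148,1.6),("scene",200,172,1))])
cv2.imwrite("pics/post_raw.png",v)
E
```

```text
open t14.61 [ 0.6089 -0.091   0.1105] F [-0.2  0.3  0.3] M [ 0.02  0.04 -0.04] w 0.0856
aside t16.66 [0.4009 0.2795 0.2498] F [-0.5 -0.5 -0.3] M [-0.03  0.01 -0.02] w 0.0856[ WARN:0@17.058] global loadsave.cpp:1063 imwrite_ Unsupported depth image for selected encoder is fallbacked to CV_8U.
```

View pics/post_raw.png

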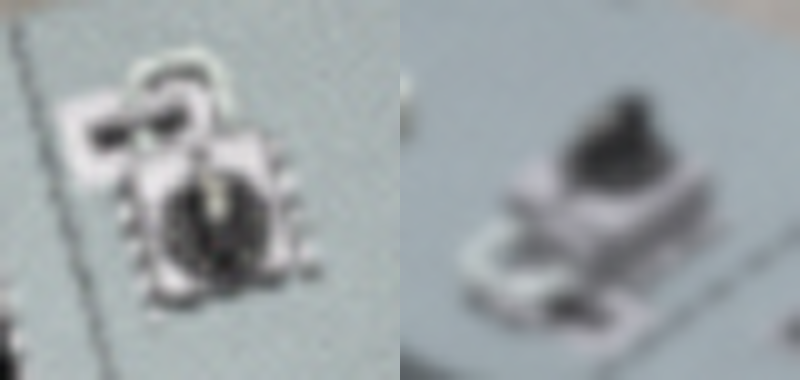

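View pics/ov_post.png

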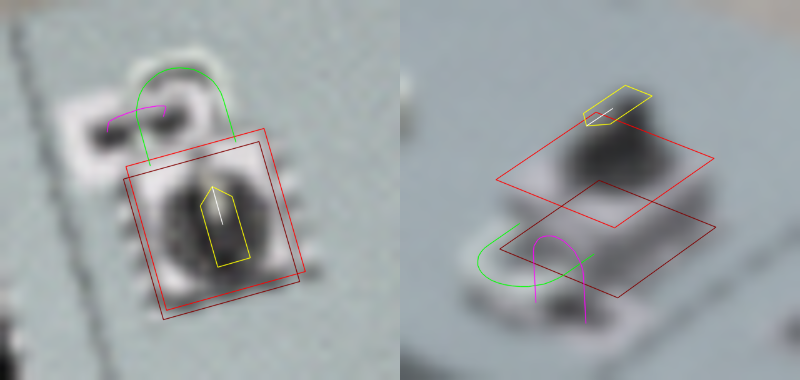

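The white line now points at the index arrow (crop 212,175 towards 205,155), so the dial is at the mark. Next I'll grip the body's sides.

```bash
python3 - <<'E'
from snap import *
Y=.2515; m=[.6137,-.0898]
arm.move_to([*m,.17],quat(Y-np.pi/2)); st("above")
arm.move_straight([*m,.082],rate=.08); st("down")
snap("scene","b0",(185,140,265,210),8)
arm.gripper_close(); st("closed"); arm.hold(.2); st()
snap("scene","b1",(185,140,265,210),8)
E
```

```text
above t18.66 [ 0.6135 -0.0884  0.1703] F [-0.2 -0.3 -0.2] M [ 0.   -0.03 -0.  ] w 0.0853
down t19.91 [ 0.6142 -0.09    0.0826] F [ 0.7 -0.5  0. ] M [ 0.01 -0.03  0.04] w 0.0856
closed t20.40 [ 0.6141 -0.0898  0.0827] F [-1.2  0.1  4.5] M [0.04 0.07 0.02] w 0.0465
 t20.60 [ 0.6141 -0.0898  0.0827] F [-0.1 -0.5  5.8] M [ 0.11  0.15 -0.02] w 0.0470
```

View pics/b1.png

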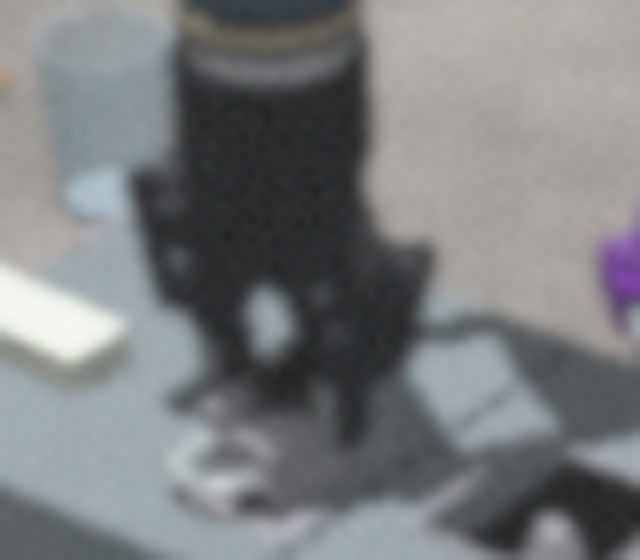

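```bash
python3 - <<'E'
from snap import *
Y=.2515; m=np.array([.6137,-.0898]); d=Rz(Y)[:2,0]
for s in (4,6,8,12,16,20,23,25):
    arm.move_straight([*(m-d*s*1e-3),.0825],rate=.03); q=st(f"{s}"); f=q["contact_force"][:2]@d; print("   Fx lock %.1f"%f)
    if abs(f)>18: break
E
```

```text
4 t20.93 [ 0.6102 -0.091   0.0827] F [1.3 0.1 2.7] M [ 0.06 -0.26  0.01] w 0.0467
   Fx lock 1.2
6 t21.18 [ 0.6085 -0.0915  0.0827] F [2.8 0.6 2.5] M [ 0.1  -0.51  0.02] w 0.0467
   Fx lock 2.9
8 t21.43 [ 0.6064 -0.092   0.0827] F [4.2 0.8 2.1] M [ 0.06 -0.59  0.02] w 0.0468
   Fx lock 4.3
12 t21.72 [ 0.6022 -0.093   0.0827] F [3.2 0.4 3.3] M [-0.   -0.58  0.02] w 0.0467
   Fx lock 3.2
16 t22.00 [ 0.5984 -0.0939  0.0827] F [3.1 0.3 3.3] M [ 0.02 -0.69 -0.03] w 0.0469
   Fx lock 3.1
20 t22.28 [ 0.5946 -0.0949  0.0827] F [3.8 1.6 3.9] M [ 0.05 -0.71 -0.03] w 0.0467
   Fx lock 4.1
23 t22.53 [ 0.5918 -0.0955  0.0827] F [4.5 0.8 4.1] M [ 0.03 -0.83  0.02] w 0.0467
   Fx lock 4.5
25 t22.78 [ 0.5899 -0.0961  0.0827] F [5.3 1.3 4.7] M [ 0.14 -0.83  0.  ] w 0.0471
   Fx lock 5.5
```

It slides at 3–5 N and isn't blocked, so the lock is opening. I'll continue to the end stop.

```bash
python3 - <<'E'
from snap import *
Y=.2515; m=np.array([.6137,-.0898]); d=Rz(Y)[:2,0]
for s in (26,27,28,29,30,31,32,33):
    arm.move_straight([*(m-d*s*1e-3),.0825],rate=.02); q=st(f"{s}"); f=q["contact_force"][:2]@d; print("   Fx lock %.1f"%f, "act %.1f"%(-1e3*(q["eef_pos"][:2]-m)@d))
    if abs(f)>15: break
arm.hold(.1); q=st()
np.save("stop.npy",q["eef_pos"])
snap("scene","p1",(185,140,265,210),8)
E
```

```text
26 t23.03 [ 0.5891 -0.0962  0.0827] F [6.2 1.3 4.4] M [ 0.14 -0.85 -0.02] w 0.0469
   Fx lock 6.3 act 25.4
27 t23.28 [ 0.5882 -0.0965  0.0827] F [4.  1.4 4. ] M [ 0.18 -0.84  0.08] w 0.0468
   Fx lock 4.2 act 26.4
28 t23.53 [ 0.5872 -0.0967  0.0827] F [5.8 1.7 3.8] M [ 0.13 -0.83  0.06] w 0.0467
   Fx lock 6.1 act 27.4
29 t23.78 [ 0.5862 -0.0969  0.0827] F [5.6 1.5 3.1] M [ 0.18 -0.93 -0.04] w 0.0466
   Fx lock 5.8 act 28.4
30 t24.03 [ 0.5853 -0.0972  0.0827] F [5.4 1.8 3.5] M [ 0.15 -0.84  0.05] w 0.0465
   Fx lock 5.6 act 29.4
31 t24.28 [ 0.5843 -0.0974  0.0827] F [5.  1.1 3.3] M [ 0.2  -0.89 -0.04] w 0.0470
   Fx lock 5.1 act 30.4
32 t24.53 [ 0.5838 -0.0976  0.0827] F [6.2 2.8 3.1] M [ 0.32 -1.01 -0.  ] w 0.0466
   Fx lock 6.7 act 30.9
33 t24.78 [ 0.5836 -0.0976  0.0827] F [7.8 3.5 2.4] M [ 0.45 -1.25  0.01] w 0.0465
   Fx lock 8.4 act 31.1
 t24.88 [ 0.5836 -0.0977  0.0827] F [7.9 3.2 2. ] M [ 0.48 -1.23  0.03] w 0.0469
```

View pics/p1.png

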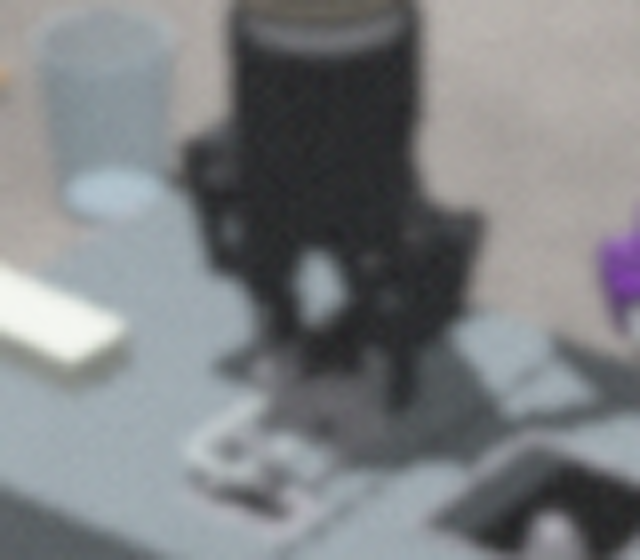

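The stop came at 31 mm with the force rising, and the image shows the shackle standing well out with a gap at the toe. I'll go forward 35 mm from this stop to bring the staple into the gap, lifted 2 mm off the lid, watching the force.

```bash
python3 - <<'E'
from snap import *
Y=.2515; m=np.array([.6137,-.0898]); d=Rz(Y)[:2,0]
p0=m-d*.031
arm.move_straight([*(m-d*.0285),.0825],rate=.03); st("relax")
arm.move_straight([*(m-d*.0285),.0845],rate=.03); st("up2")
for s in (20,12,4,0,-2,-4):
    arm.move_straight([*(m-d*s*1e-3),.0845],rate=.05); q=st(f"{s}"); f=q["contact_force"][:2]@d; print("   Fx lock %.1f"%f, "act %.1f"%(-1e3*(q["eef_pos"][:2]-m)@d))
    if abs(f)>8: break
snap("scene","u0",(185,140,265,210),8); snap("top","u0t",(250,140,310,190),12,1.8)
E
```

```text
relax t25.23 [ 0.5839 -0.0975  0.0827] F [-0.8 -2.1  8.3] M [-0.39 -0.03  0.01] w 0.0469
up2 t25.48 [ 0.5839 -0.0966  0.0832] F [ 0.1 -2.2 -1.5] M [-0.29 -0.1   0.03] w 0.0466
20 t25.80 [ 0.5936 -0.0943  0.0836] F [ 1.4 -0.8 -3.9] M [-0.19 -0.03  0.05] w 0.0468
   Fx lock 1.2 act 20.6
12 t26.11 [ 0.6022 -0.0923  0.0844] F [ 0.5 -0.1 -3.3] M [-0.07 -0.05 -0.01] w 0.0467
   Fx lock 0.5 act 11.7
4 t26.42 [ 0.6102 -0.0904  0.0846] F [ 0.3 -0.7 -4.4] M [-0.03  0.04 -0.05] w 0.0469
   Fx lock 0.1 act 3.5
0 t26.67 [ 0.614  -0.0896  0.0845] F [ 0.5 -0.  -3.4] M [-0.01  0.04 -0.  ] w 0.0468
   Fx lock 0.5 act -0.3
-2 t26.92 [ 0.6157 -0.0892  0.0845] F [-0.4 -0.6 -3.8] M [0.03 0.07 0.02] w 0.0467
   Fx lock -0.5 act -2.1
-4 t27.17 [ 0.6177 -0.0888  0.0845] F [-0.4 -0.2 -3.3] M [-0.    0.05 -0.03] w 0.0467
   Fx lock -0.4 act -4.2
```

View pics/u0.png

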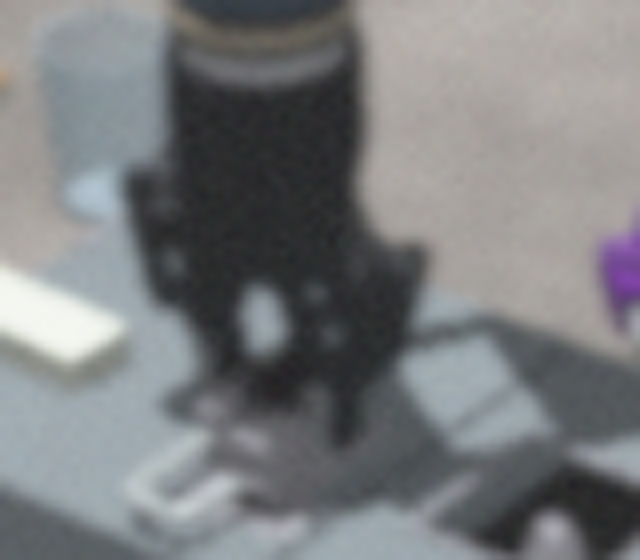

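View pics/u0t.png

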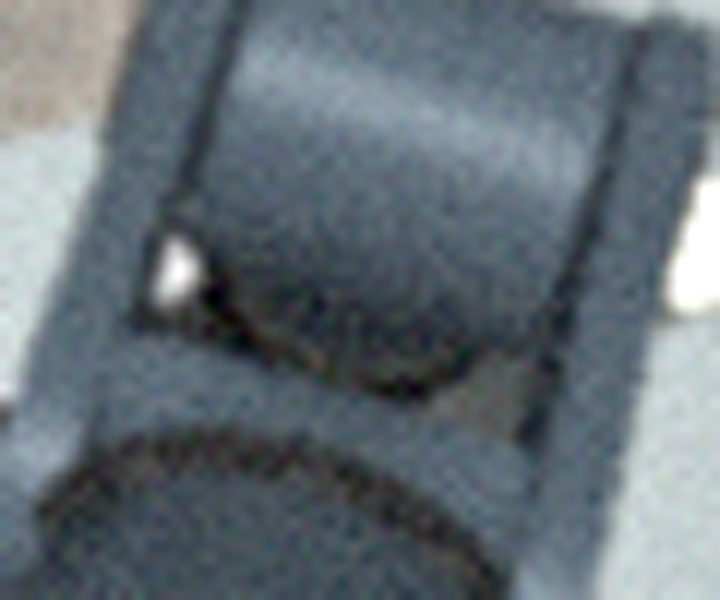

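The padlock is free of the lid (about 3.5 N weight), and the shackle extends out past the staple. I'll lift in small steps to confirm it is unhooked.

```bash
python3 - <<'E'
from snap import *
Y=.2515; m=np.array([.6137,-.0898]); d=Rz(Y)[:2,0]; p=m+d*.004
for z in (.088,.091,.094,.097,.101,.105,.110,.120,.130):
    arm.move_straight([*p,z],rate=.03); q=st(f"{z}")
    if q["contact_force"][2]<-9 or np.abs(q["contact_force"][:2]).max()>6: print("CATCH"); break
snap("scene","u1",(185,120,265,200),7)
E
```

```text
0.088 t27.53 [ 0.6178 -0.0889  0.0884] F [ 0.7 -0.8 -3.3] M [-0.04  0.03 -0.  ] w 0.0467
0.091 t27.78 [ 0.6178 -0.0889  0.0913] F [ 0.4  0.1 -3.5] M [ 0.01  0.01 -0.02] w 0.0469
0.094 t28.03 [ 0.6178 -0.0889  0.0943] F [ 0.1  0.5 -4.5] M [-0.    0.08  0.04] w 0.0468
0.097 t28.28 [ 0.6178 -0.0889  0.0973] F [ 0.5 -0.5 -3.7] M [0.01 0.02 0.03] w 0.0466
0.101 t28.57 [ 0.6178 -0.0889  0.1013] F [-0.2  0.3 -4.2] M [-0.01  0.04  0.05] w 0.0465
0.105 t28.85 [ 0.6178 -0.0888  0.1053] F [-0.   0.2 -3.6] M [0.01 0.02 0.02] w 0.0467
0.11 t29.17 [ 0.6179 -0.0889  0.1104] F [ 0.1 -0.5 -4.7] M [-0.01  0.02  0.01] w 0.0468
0.12 t29.65 [ 0.6177 -0.0889  0.1203] F [-0.4 -0.5 -3.3] M [-0.01  0.1   0.01] w 0.0471
0.13 t30.13 [ 0.6177 -0.0889  0.1303] F [-0.5 -0.2 -4.3] M [-0.03  0.01  0.02] w 0.0463
```

View pics/u1.png

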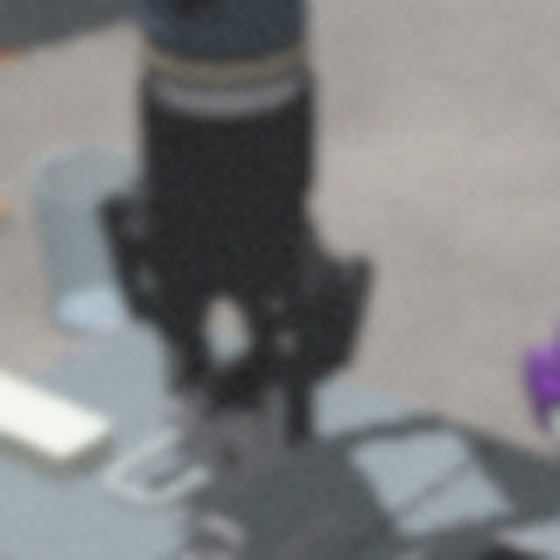

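It's unhooked: the open U hangs free at crop (155,465) and the staple stays below at (215,535), with no catch force. I'll raise it well clear and do a final check.

```bash
python3 - <<'E'
from snap import *
Y=.2515; m=np.array([.6137,-.0898]); d=Rz(Y)[:2,0]; p=m+d*.004
arm.move_straight([*p,.26],rate=.1); q=st("up"); print(np.abs(q["tcp_rot"]-quat(Y-np.pi/2)).max(),np.abs(q["tcp_rot"]+quat(Y-np.pi/2)).max())
arm.hold(.5); st()
snap("scene","f0"); snap("scene","f1",(175,90,275,215),4.7); snap("top","f2",None,1.5,1.4)
E
```

```text
up t31.63 [ 0.617  -0.0887  0.2591] F [-0.6 -0.1 -5.1] M [ 0.01  0.04 -0.02] w 0.0468
0.0008560186373100597 1.9842093186600045
 t32.13 [ 0.6176 -0.0888  0.2599] F [ 0.4 -0.5 -3.2] M [ 0.03  0.02 -0.03] w 0.0469
```

View pics/f1.png

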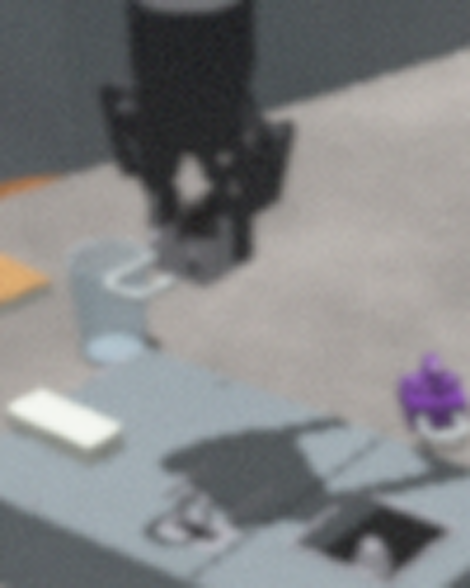

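View pics/f2.png

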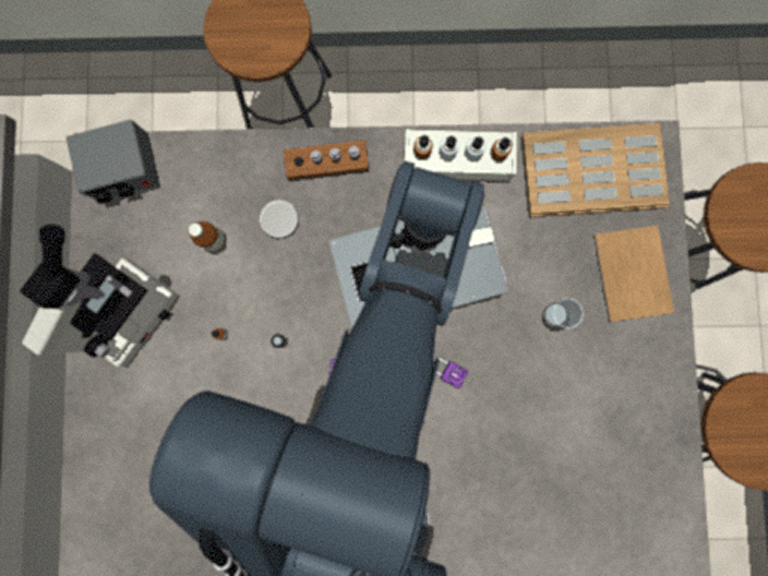

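View pics/f0.png

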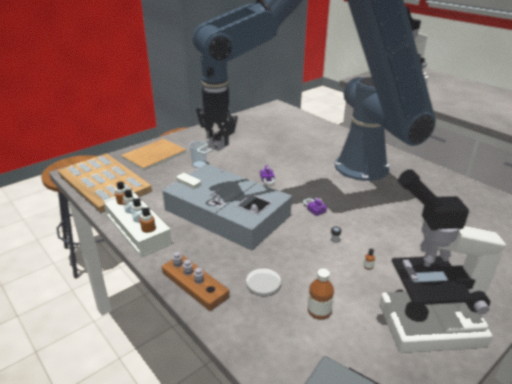

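```bash
python3 - <<'E'
from snap import *
st("final"); print(arm.hand_in())
E
```

```text
final t32.28 [ 0.6176 -0.0888  0.2601] F [-0.5 -0.  -2.8] M [0.05 0.06 0.03] w 0.0468
the job is handed in; nothing more can be done
None
```

The job is done and handed in at 32.3 s of the 72 s allowed. The verdict is not reported.

- **Objective:** I let it go with its foot level with the opening, about 33 mm above the foam. It shows inside the opening in the last picture.
- **Padlock:** I turned the dial 4 clicks clockwise, and a picture showed the pointer at the mark. I drew the body back until it stopped, moved it forward about 35 mm and lifted it off the staple with no catch in the force.
- **Finish:** The open padlock is in the gripper, level with the dial up, its underside about 0.18 m above the box. The other things look unmoved.

Some checks disagreed:
- **Camera views:** The two cameras differed by about 2–3 mm on the padlock and the objective.
- **Gripper width:** It read 1 to 3 mm under the stated sizes on all three grips: 22 mm for the 25 mm barrel, 9.4 mm for the 11 mm knob and 47 mm for the 48 mm body. I took this as a reading bias, or for the barrel possibly a grip on its upper step.
- **Shackle stop:** It came at about 31 mm of draw, against the stated 27 mm. The rising force and the picture showed the shackle well out.

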